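# Set up the viewing-screen case and hold its screen frame upright

### The job

Set up the viewing-screen case: first lower its lid fully closed without slamming it, then flip the kickstand over the top from its outer rest all the way down to its stop on the lid side. Last, bring the screen frame fully upright, so that the kickstand's foot comes onto the lid, and finish while still holding it there with the fingers on the frame itself, not the kickstand, because it tips back if released. Leave the jar, the petri dish and the slide pack where they are.

Things in the scene. Friction and masses are not known exactly. Their poses are not given: they have to be found in the camera images.
- case: Cream slide case fixed to the bench, place and yaw vary. Origin: centre of its underside. x along its 200 mm length, y across its 160 mm width, from the lid-hinge side (-y) to the screen-frame side (+y), z up; rim 60 mm high. It carries the lid (hinge on its -y rim) and, on a foot plate beyond +y, the screen frame with the kickstand. 'case' below means this frame.
- lid (a joint): Angle of the cream lid (rad): 0 flat closed, grows opening; starts at 1.5 to 1.9, standing up on the -y side. Friction hinge: stays where left, takes up to 0.45 N m to move. Plain slab 204 mm (case x) by 160 mm, 10 mm thick, no handle: push its outer face over and down. Closed, its top is 70.5 mm above the bench.
- lid_hinge (a point): Middle of the lid's hinge axis, at case (0, -80, 60.5) mm; the axis runs along case x. The lid's inner face lies in the plane through this axis.
- lid_edge (a point): Middle of the lid's free edge, half way through its thickness, 160 mm from the hinge axis. Closed, it lies at case y = +80 mm.
- frame: Dark frame of 14 mm square bar round a white screen: 118 mm wide (case x -79 to +39), 180 mm high. Origin on its hinge axis, at case (1, 110, 30) mm; own x the hinge axis, z up along the frame, y its outward normal. Turns from upright (a stop, where the kickstand's foot meets the lid) to 0.30 rad lean outward (case +y), where it starts. Weight and a weak spring pull it outward, 0.25 to 0.6 N m.
- frame_hinge (a point): Point on the frame's hinge axis under the middle of the screen, at case (-20, 110, 30) mm.
- frame_top (a point): Middle of the upper face of the frame's top rail, 180 mm from the hinge along own z. The rail's outer face (own y = +7 mm, own z 166 to 180 mm) and the screen below it can be pushed; a black lamp box sticks out 31 mm on the outer side lower down (own z 30 to 80 mm).
- hub (a point): Centre of the kickstand's pivot hub (disc 26 mm across) on the +x side of the frame, 150 mm from the frame's hinge axis along its own z, at case x = +65 mm. The pivot axis runs along case x.
- kickstand (a joint): Angle of the steel kickstand relative to the frame (rad): 0 up along the frame, growing as it swings over the top to case -y. Starts at -0.30 on its rest stop, so 0.6 rad outward of vertical with the frame leaning; pushed past vertical it falls by itself, damped, in 1 to 4 s, to its lower stop at 2.318. Bar 12 mm across, light (90 g).
- kickstand_foot (a point): Centre of the kickstand's rubber foot (18 mm across, 28 mm long along case x), 150 mm from the hub. With lid closed, kickstand down and frame upright it rests on the lid.
- reagent_bottle: Bystander: amber jar, 56 mm across, 115 mm tall, loose. Origin: centre of its underside.
- petri_dish: Bystander: clear covered dish, 94 mm across, 17 mm tall, loose. Origin: centre of its underside.
- slide_pack: Bystander: pack of slides 82 by 32 by 28 mm, loose. Origin: centre of its underside.

How it is judged:
On the way, in this order (a step that is already met when the one before it is completed fails the run):
1. the lid is closed while the kickstand is still up (value of joint lid below 0.05 rad and value of joint kickstand below 1 rad), for 0.2 s.
2. the kickstand is down at its stop on the lid side (value of joint kickstand above 2.22 rad and value of joint lid below 0.05 rad), for 0.2 s.
At the end, for the whole second after the job is handed in: The lid is closed (within 0.05 rad), the kickstand is down (within 0.1 rad of its stop), the frame is upright within 0.06 rad and at rest, and the fingers hold it with more than 1 N without touching the kickstand (all of step 2 and angle between frame's own z axis and vertical below 0.06 rad and angular speed of frame below 0.1 rad/s and contact force between the fingers and frame above 1 N and contact force between the fingers and kickstand below 0.5 N); the arm keeps its last pose, push and grip.
It fails at once if the lid is slammed (closing faster than 3 rad/s) (velocity of joint lid below -3 rad/s).
It fails at once if a bystander is moved by more than 30 mm (distance of any of reagent_bottle, petri_dish, slide_pack from where it was at the start of the episode above 0.03 m).
It also fails if it takes over 58 s, if anything falls off the work surface, if the arm or the gripper's body presses on something with over 40 N, if the wrist force passes 120 N, or if a joint passes its speed limit or range.

### The arm

A 7-joint arm with a two-finger parallel gripper is mounted at the origin on the work surface. World frame = base frame: x ahead of the robot, y to its left, z up, the work surface at z = 0. Lengths are in m, angles in rad, forces in N, time in s.
With the tool pointing down it reaches from about 0.35 to 0.9 m from the base axis. Payload 7.2 kg.
Tool frame: the origin (TCP) lies on the centre line of the jaws, within the pads' length; the fingertips stand 8 mm ahead of it and the grasp point (between the pads) lies 11 mm behind it; z points along the fingers, y is the line along which they close (so a half turn about z gives the same grasp; the last joint's range is limited). The gripper opens to 85 mm and grips with 20 to 120 N. Pads are 22 mm wide; open, the fingers measure 114 mm over their backs; the gripper's body (76 mm by 85 mm) begins 54 mm behind the grasp point. The pads swing forward as they close: fully open they stand 13 mm farther back than shut.
Start: joints at [-1.316, 0.411, -0.013, 1.596, 0.006, 1.134, -0.082], TCP at [0.198, 0.593, 0.239] pointing down, gripper open.
Joint ranges: [-2.95, 2.95], [-0.29, 1.99], [-1.47, 1.44], [0.14, 2.54], [-1.03, 4.17], [0.13, 1.85], [-2.86, 2.86]. Speed limits (rad/s): [2.39, 2.39, 3.01, 3.01, 3.14, 3.14, 3.14].

### API

Orientations are given as a rotation vector (axis times angle).
In Python, from workcell import observe, camera, finish_job gives the robot as it stands.
- The arm moves only by the shell command python3 -m handwheel 'ROWS' [FORCE]. ROWS is JSON, a list of rows, each a list of 5 numbers: the shift along the tool's x, y, z in mm, then the turn about the tool's z in rad, then the finger opening in mm, from 0 to 85.4. In form: [[dx, dy, dz, twist, claw], ...]. A call has 1 to 20 rows; each row shifts and turns the commanded pose from where the row before left it, along the tool's axes as they then stand; what a row does not reach is not made up. A row lasts 1/10 s, in which the tool goes at most 50 mm and 8.59 degrees, less where a joint would pass 70% of its speed; a pose out of reach is approached as far as the arm can. A call is refused whole if a number of a shift passes 50 or a number of a turn 0.15, either way. A call with a gripper value outside its range is refused whole. The fingers move at their own pace and stop on an object; FORCE is the grip in N (left out, the last holds). Time passes only in rows, so rows that do not move let the fingers close. It gives the time, the measured TCP pose, the force, the opening and the grip force at its end, in the units of the state.
- observe(): the state, without advancing time (a new reading comes with each control period).
- camera(name): name is "scene" or "top" or "wrist"; returns a dict with "frame" (420x560x3 uint8, red, green, blue), "vertical_fov" (degrees; the focal length in pixels is half the picture's height over the tangent of half this angle, whatever the lens; pixels are square), "cx", "cy" (the principal point, pixels), "rvec" (rotation vector, rad) and "tvec" (3), from world to camera coordinates, as OpenCV has them. Camera axes: x right, y down, z forward; pixel columns grow to the right and rows downward; lengths in m; the calibration is good to about 2 mm. A picture is of the moment at which its call begins. There is no depth.
- finish_job(): hands the job in; it is judged then, once.
The state is a dict: "time": time; "joint_positions": joint angles; "qvel": joint speeds; "joint_torque": joint torques, N m; "tcp_pos": TCP position; "ee_rot": TCP orientation; "wrist_force": force on the tool from outside, world axes, zero at the start; "ft_torque": the same for the moment, N m; "gripper_width": finger opening in m; "grip_force": force on a finger pad.
Only numpy, scipy, OpenCV 4.12 (cv2) and the standard library are available. Lean on these libraries where they do the work, as an engineer would, in place of code of your own. Each camera call takes 0.05 s, during which the arm holds its last target. There are 200 camera calls.

## Working session

There is one attempt and no reset: what is moved stays moved. The work goes in short steps, Python scripts to look and compute and a shell command to move; the robot and the scene stay as the last step left them, time stands still between calls to the robot, and variables do not carry over. Pictures are saved under pics/ and viewed, at most 10 in all, crops included, and the job is handed in when it is done.

```bash
mkdir -p pics; ls
python3 - <<'E'
from workcell import observe, camera
import cv2,numpy as np
print(observe())
for n in("scene","top"):
    c=camera(n);cv2.imwrite(f"pics/{n}0.png",cv2.cvtColor(c["frame"],cv2.COLOR_RGB2BGR))
    print(n,{k:v for k,v in c.items() if k!="frame"}, -cv2.Rodrigues(np.array(c["rvec"]))[0].T@np.array(c["tvec"]))
E
```

```text
pics
{'time': 0.0, 'joint_positions': array([-1.3161856 ,  0.41190866, -0.01270011,  1.5970486 ,  0.00559513,
        1.13427859, -0.08220384]), 'qvel': array([-1.97580462e-03, -4.45097964e-06,  2.49567012e-04,  1.15716140e-04,
       -3.90369439e-04, -7.62264678e-04, -2.00069606e-03]), 'joint_torque': array([-3.04132882e-04, -6.00625134e+01,  6.82304464e-01, -2.99412239e+01,
        1.39032121e-02,  1.06632756e-02,  7.96845853e-06]), 'tcp_pos': array([0.19816262, 0.59224889, 0.23844579]), 'ee_rot': array([-5.04835499e-01, -3.10061742e+00,  2.51488309e-03]), 'wrist_force': array([0.30028589, 0.22640464, 0.62887049]), 'ft_torque': array([ 0.00061191, -0.0211871 ,  0.00307443]), 'grip_force': 0.0, 'gripper_width': 0.08519898154158786}
scene {'vertical_fov': 56.88059450109264, 'cx': 279.1291449823458, 'cy': 213.93471346591545, 'rvec': array([ 1.80178927,  1.77060559, -0.67526974]), 'tvec': array([ 0.01496253, -0.2023939 ,  1.52182274])} [ 1.17241037 -0.04790052  0.9900965 ]
top {'vertical_fov': 50.33285229228472, 'cx': 275.23215195600056, 'cy': 209.88212850775665, 'rvec': array([ 2.13029981, -2.1967864 ,  0.10407247]), 'tvec': array([-0.03755417,  0.48150816,  1.35901168])} [ 0.33566832 -0.06164616  1.4013207 ]
```

View pics/scene0.png

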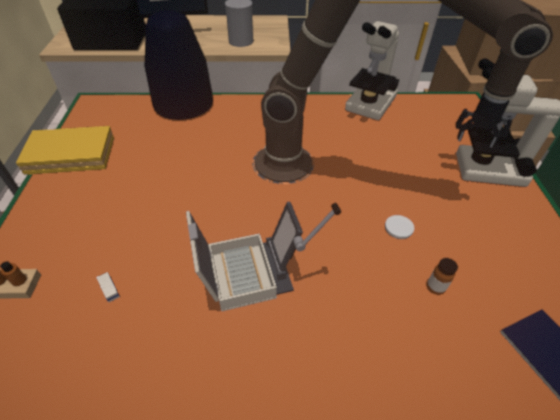

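View pics/top0.png

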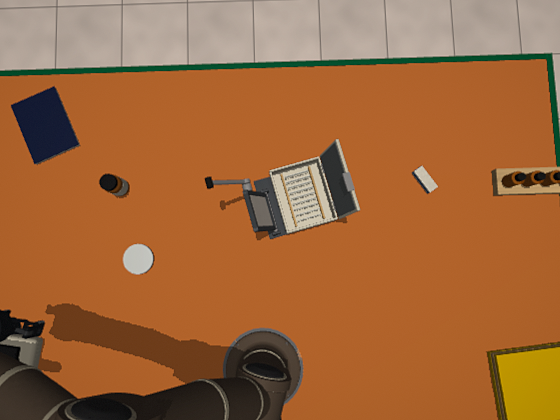

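The scene shows the case in the middle, with its lid standing up at about (205,255), the frame at (288,240), and the kickstand foot at (336,209). In the top view the case is at about (300,195), the lid on the right and the kickstand foot at (209,182). I'll crop in to get the corners.

Run:
```python
import cv2,numpy as np
a=cv2.imread("pics/top0.png")[130:250,195:365]; b=cv2.imread("pics/scene0.png")[195:315,180:350]
A=[cv2.resize(i,None,fx=4.6,fy=4.6,interpolation=cv2.INTER_CUBIC)[:, :782] for i in(a,b)]
for im,(u0,v0),n in((A[0],(195,130),"t"),(A[1],(180,195),"s")):
    for k in range(0,170,20): cv2.putText(im,str(u0+k),(int(k*4.6),10),0,.35,(0,255,255),1);cv2.line(im,(int(k*4.6),0),(int(k*4.6),552),(0,255,255),1) if 1 else 0
    for k in range(0,120,20): cv2.putText(im,str(v0+k),(0,int(k*4.6)+10),0,.35,(0,255,255),1);cv2.line(im,(0,int(k*4.6)),(782,int(k*4.6)),(0,255,255),1)
    cv2.imwrite(f"pics/crop_{n}.png",im)
```

```text
(no output)
```

View pics/crop_t.png

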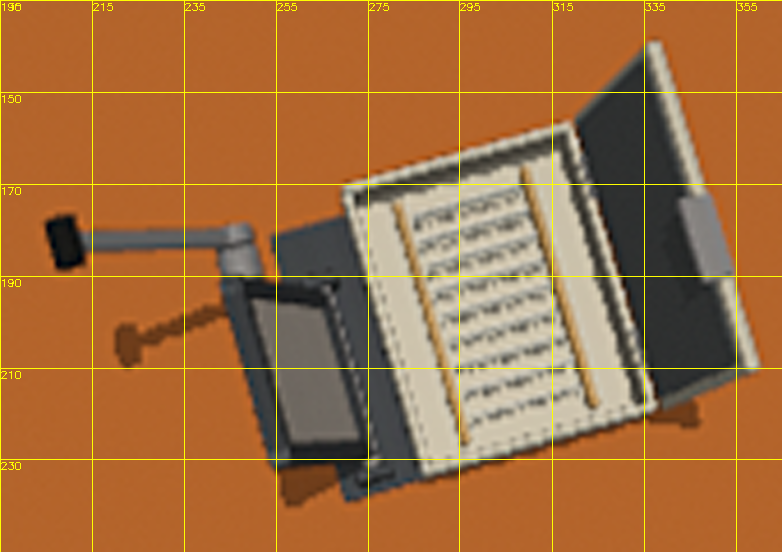

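View pics/crop_s.png

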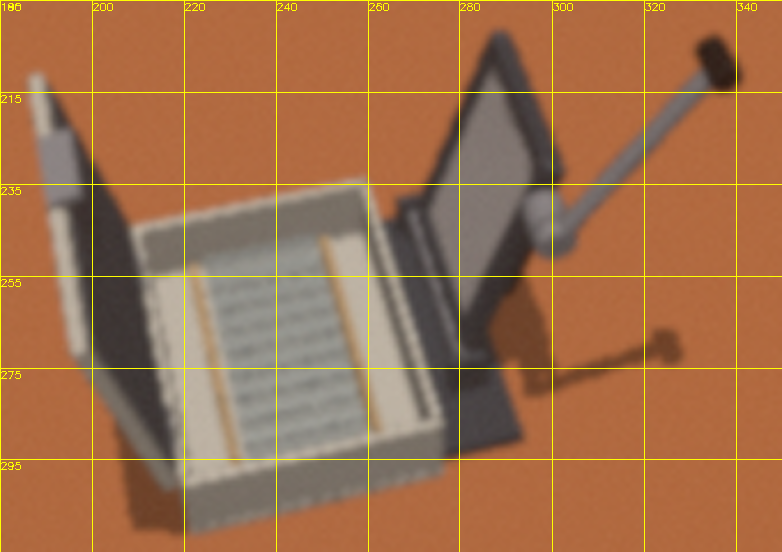

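```bash
cat > h.py <<'E'
import cv2,numpy as np
from scipy.spatial.transform import Rotation as R
def K(c): f=210/np.tan(np.radians(c["vertical_fov"])/2); return np.array([[f,0,c["cx"]],[0,f,c["cy"]],[0,0,1]])
def proj(c,P,k=0.): return cv2.projectPoints(np.array(P,float).reshape(-1,1,3),np.array(c["rvec"]),np.array(c["tvec"]),K(c),np.array([k,0,0,0,0]))[0].reshape(-1,2)
def c2w(p,P): # case mm -> world m
    c,s=np.cos(p[2]),np.sin(p[2]); return (np.array([[c,-s,0],[s,c,0],[0,0,1]])@(np.atleast_2d(P)/1000.).T).T+[p[0],p[1],0]
def lidpt(a,x,r,n): # r from hinge, n outward from inner face
    return [x,-80+r*np.cos(a)+n*np.sin(a),60.5+r*np.sin(a)*1+n*np.cos(a)] if 0 else [x,-80+r*np.cos(a)-n*np.sin(a)*-1*-1,60.5+r*np.sin(a)+n*np.cos(a)]
def frpt(q,x,y,z): # x case
    return [x,110+z*np.sin(q)+y*np.cos(q),30+z*np.cos(q)-y*np.sin(q)]
def kick(q,k,x,r): # point on kickstand at distance r
    h=frpt(q,x,0,150); a=q-k; return [x,h[1]+r*np.sin(a),h[2]+r*np.cos(a)]
E
cat > fit.py <<'E'
from h import *; from workcell import camera; from scipy.optimize import least_squares
ct,cs=camera("top"),camera("scene")
rim=[[100,80,60],[100,-80,60],[-100,-80,60],[-100,80,60]]
T=[[270,170.5],[319.5,156.5],[337,219],[287,233], [336,139],[358.5,210],[246,183],[209,182]]
S=[[276,287],[219,300],[209,244],[258,233.5],[197,272],[187.5,212],[300,246],[335,208]]
def pts(p):
    l,q,k=p[3:6]
    return c2w(p,rim+[lidpt(l,102,160,5),lidpt(l,-102,160,5),frpt(q,65,0,150),kick(q,k,65,150)])
def res(p): 
    P=pts(p); return np.r_[(proj(ct,P,p[6])-T).ravel(),(proj(cs,P,p[7])-S).ravel()]
s=least_squares(res,[.57,-.15,.25,1.6,.3,-.3,0,0],loss="soft_l1"); p=s.x
print(p.round(4)); print(res(p).reshape(2,-1,2).round(1).tolist())
q=[*p[:4],.3,-.3,*p[6:]]; np.save("p.npy",q)
print(c2w(q,[lidpt(q[3],0,160,5),lidpt(q[3],0,140,10),frpt(.3,-20,0,180),frpt(.3,65,0,150),kick(.3,-.3,65,150)]).round(3))
E
python3 fit.py
```

```text
[ 0.5227 -0.1388  0.2516  1.7709  0.3041 -0.2947 -0.3091 -0.0674]
[[[-1.3, -0.5], [-0.8, -0.7], [0.8, -1.0], [0.2, -0.1], [0.1, -0.0], [-0.1, -0.1], [-0.6, -1.6], [0.6, 0.6]], [[0.1, -0.5], [0.0, -0.2], [-1.2, -0.6], [1.0, -0.7], [-0.1, -1.1], [-0.5, -1.7], [-0.0, 0.3], [0.2, 0.3]]]
[[ 0.552 -0.252  0.216]
 [ 0.552 -0.253  0.196]
 [ 0.463  0.014  0.202]
 [ 0.547  0.027  0.173]
 [ 0.526  0.109  0.297]]
```

The fit agrees to about 1 px (3 mm). It also recovers the known frame lean of 0.30 and kickstand angle of −0.30, and puts the lid at 1.77. First I'll lift and twist so that tool y lies along case y.

```bash
cat >> h.py <<'E'
def state():
    """tool in case coordinates: tip mm, yaw of tool y relative to case y, force in case axes"""
    from workcell import observe
    o=observe(); p=np.load("p.npy"); M=R.from_euler("z",p[2]).as_matrix()
    t=M.T@(o["tcp_pos"]-[p[0],p[1],0])*1000; t[2]-=8; Y=M.T@R.from_rotvec(o["ee_rot"]).as_matrix()
    print("t",round(o["time"],2),"tip",t.round(1),"yawerr",round(float(np.arctan2(-Y[0,1],Y[1,1])),3),"tilt",Y[2,2].round(4),"F",(M.T@o["wrist_force"]).round(1),"q",o["joint_positions"].round(2)); return t
E
python3 -m handwheel '[[0,0,-45,-0.143,0],[0,0,-45,-0.143,0],[0,0,-45,-0.143,0],[0,0,-45,-0.143,0],[0,0,0,0,0]]' 40
python3 -c "from h import *;state()"
```

```text
time: 0.7
tcp_pos: [0.1988, 0.5943, 0.4264]
ee_rot: [-0.396, 3.112, 0.016]
wrist_force: [-0.1, 0.8, 0.1]
gripper_width: 0.0123
grip_force: 0.0
t 0.7 tip [-131.2  790.7  418.4] yawerr 0.002 tilt -0.9999 F [0.1 0.8 0.1] q [-1.25  0.33 -0.11  1.29  0.03  1.52  0.47]
```

```bash
python3 -m handwheel '[[-7,-47,0,0,0],[-7,-47,0,0,0],[-7,-47,0,0,0],[-7,-47,0,0,0],[-7,-47,0,0,0],[-7,-47,0,0,0],[-7,-47,0,0,0],[-7,-47,0,0,0],[-7,-47,0,0,0],[-7,-47,0,0,0],[-7,-47,0,0,0],[-7,-47,0,0,0],[-7,-47,0,0,0],[-7,-47,0,0,0],[-7,-47,0,0,0],[-7,-47,0,0,0],[-7,-47,0,0,0],[-7,-47,0,0,0],[-7,-47,0,0,0],[0,0,0,0,0]]'
python3 -c "from h import *;state()"
```

```text
time: 2.7
tcp_pos: [0.5471, -0.2461, 0.4171]
ee_rot: [0.377, -3.115, 0.006]
wrist_force: [0.1, -0.8, 0.2]
gripper_width: 0.0002
grip_force: 0.0
t 2.7 tip [  -3.  -110.   409.1] yawerr -0.011 tilt -1.0 F [-0.1 -0.7  0.2] q [-0.19  0.32  0.74  1.41 -0.21  1.49  2.35]
```

```bash
python3 -m handwheel '[[0,-25,0,0,0],[0,-25,0,0,0],[0,0,0,0,0],[0,0,40,0,0],[0,0,40,0,0],[0,0,40,0,0],[0,0,40,0,0],[0,0,40,0,0],[0,0,40,0,0],[0,0,0,0,0]]'
python3 -c "
from h import *;state()
for a in (1.77,1.571,1.4,1.2,1,.8,.6,.4,.2,0): print(a,[np.round(lidpt(a,0,r,10)[1:],0) for r in (160,130,110)])"
```

```text
time: 3.7
tcp_pos: [0.5572, -0.2853, 0.1744]
ee_rot: [0.39, -3.11, -0.007]
wrist_force: [-0.8, 0.4, -0.2]
gripper_width: -0.0005
grip_force: 0.0
t 3.7 tip [  -3.  -150.5  166.4] yawerr -0.002 tilt -1.0 F [-0.7  0.6 -0.2] q [-0.06  0.54  0.66  1.69 -0.37  1.05  2.54]
1.77 [array([-121.,  215.]), array([-116.,  186.]), array([-112.,  166.])]
1.571 [array([-90., 220.]), array([-90., 190.]), array([-90., 170.])]
1.4 [array([-63., 220.]), array([-68., 190.]), array([-71., 171.])]
1.2 [array([-31., 213.]), array([-42., 185.]), array([-49., 167.])]
1 [array([ -2., 201.]), array([-18., 175.]), array([-29., 158.])]
0.8 [array([ 24., 182.]), array([  3., 161.]), array([-11., 146.])]
0.6 [array([ 46., 159.]), array([ 22., 142.]), array([  5., 131.])]
0.4 [array([ 63., 132.]), array([ 36., 120.]), array([ 17., 113.])]
0.2 [array([ 75., 102.]), array([45., 96.]), array([26., 92.])]
0 [array([80., 70.]), array([50., 70.]), array([30., 70.])]
```

```bash
python3 -m handwheel '[[0,10,0,0,0],[0,10,0,0,0],[0,10,0,0,0],[0,10,0,0,0],[0,10,0,0,0],[0,10,0,0,0],[0,10,0,0,0],[0,10,0,0,0],[0,10,0,0,0],[0,10,4,0,0],[0,10,5,0,0],[0,0,0,0,0]]'
python3 - <<'E'
from h import *;state();from workcell import camera
im=camera("scene")["frame"][160:340,160:400]
cv2.imwrite("pics/lid1.png",cv2.resize(im,None,fx=3,fy=3,interpolation=cv2.INTER_CUBIC)[...,::-1])
E
```

```text
time: 4.9
tcp_pos: [0.5322, -0.1793, 0.1693]
ee_rot: [0.394, -3.115, -0.003]
wrist_force: [0.1, 0.0, 0.3]
gripper_width: 0.0002
grip_force: 0.0
t 4.9 tip [ -0.8 -41.6 161.3] yawerr -0.0 tilt -1.0 F [ 0.1 -0.   0.3] q [-0.27  0.44  0.68  1.86 -0.33  0.96  2.38]
```

View pics/lid1.png

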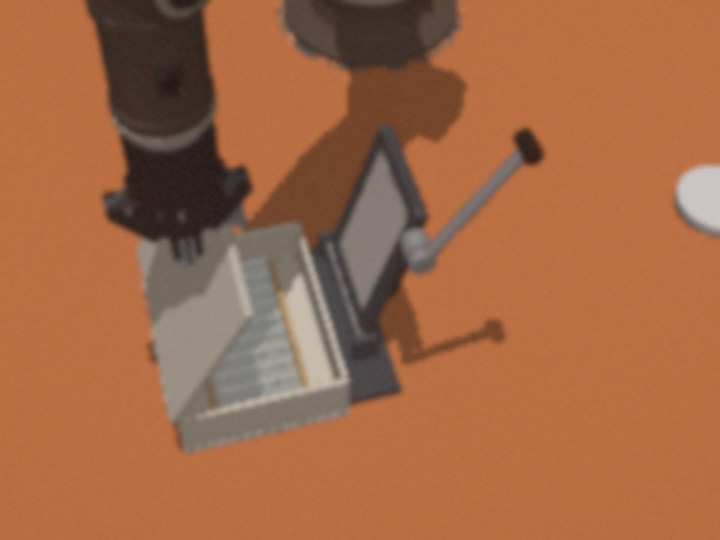

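The lid has swung over to about 1 rad with the fingertips on its outer face at (185,245), and the kickstand hasn't moved. Next I'll follow the arc down.

```bash
python3 -m handwheel '[[0,6,5,0,0],[0,6,5,0,0],[0,5,5,0,0],[0,5,5,0,0],[0,5,5,0,0],[0,5,5,0,0],[0,4,6,0,0],[0,4,6,0,0],[0,4,6,0,0],[0,3,7,0,0],[0,3,7,0,0],[0,3,7,0,0],[0,2,7,0,0],[0,1,7,0,0],[0,0,5,0,0],[0,0,4,0,0],[0,0,2,0,0],[0,0,2,0,0],[0,0,0,0,0],[0,0,0,0,0]]'
python3 -c "from h import *;state()"
```

```text
time: 6.95
tcp_pos: [0.5188, -0.1275, 0.0781]
ee_rot: [-0.389, 3.116, 0.006]
wrist_force: [-17.2, 6.4, 52.7]
gripper_width: 0.0001
grip_force: 26.4
t 6.95 tip [-0.9 12.  70.1] yawerr -0.003 tilt -1.0 F [-15.   10.5  52.7] q [-0.3   0.52  0.59  2.   -0.43  0.75  2.37]
```

```bash
python3 -m handwheel '[[0,0,-10,0,0],[0,0,-30,0,0],[0,0,-40,0,0],[0,0,-40,0,0],[0,0,-40,0,0],[0,0,-40,0,0],[0,0,-40,0,0],[0,0,-40,0,0],[0,0,-40,0,0],[-11,45,0,0,0],[-11,45,0,0,0],[-11,45,0,0,0],[-11,45,0,0,0],[-11,45,0,0,0],[-11,45,0,0,0],[0,10,0,0,0],[0,0,0,0,0]]'
python3 - <<'E'
from h import *;state();from workcell import camera
p=np.load("p.npy");c=camera("top");print(proj(c,c2w(p,[[100,80,70],[100,-80,70],[65,239,297]]),p[6]))
im=c["frame"][110:260,180:380]
cv2.imwrite("pics/lid2.png",cv2.resize(im,None,fx=3,fy=3,interpolation=cv2.INTER_CUBIC)[...,::-1])
E
```

```text
time: 8.65
tcp_pos: [0.5133, 0.162, 0.3936]
ee_rot: [0.396, -3.116, 0.001]
wrist_force: [-0.1, -0.5, -0.6]
gripper_width: 0.0
grip_force: 0.0
t 8.65 tip [ 65.8 293.7 385.6] yawerr 0.001 tilt -1.0 F [-0.3 -0.5 -0.6] q [-0.88  0.17  0.58  1.59 -0.09  1.4   1.53]
[[268.66703863 169.3351263 ]
 [319.02145781 155.09685397]
 [209.80633255 182.53759594]]
```

View pics/lid2.png

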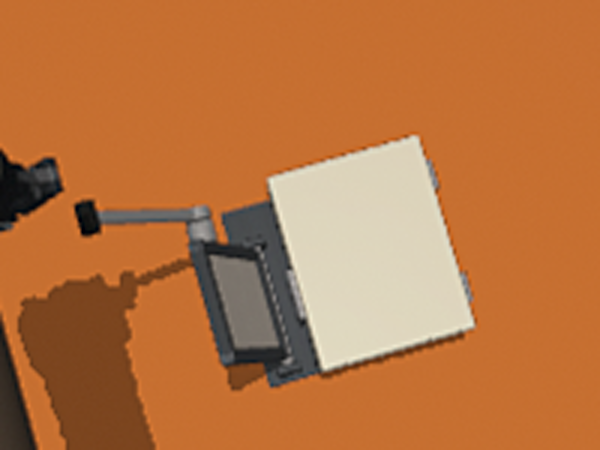

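The lid is flat closed, and the foot at about (209,182) full-frame is where the model predicted. Next I'll lower to 280 mm outside the foot and sweep it over.

```bash
python3 -m handwheel '[[0,0,35,0,0],[0,0,35,0,0],[0,0,35,0,0],[0,0,0,0,0],[0,-20,0,0,0],[0,-10,0,0,0],[0,-10,0,0,0],[0,-10,0,0,0],[0,-10,0,0,0],[0,-10,0,0,0],[0,-10,0,0,0],[0,-10,0,0,0],[0,-10,0,0,0],[0,-10,0,0,0],[0,-10,0,0,0],[0,-10,0,0,0],[0,-10,0,0,0],[0,-8,0,0,0],[0,0,0,0,0]]'
python3 -c "from h import *;state()"
python3 -m handwheel '[[0,0,-20,0,0],[0,30,-20,0,0],[0,40,0,0,0],[0,40,0,0,0],[0,0,0,0,0],[0,0,0,0,0],[0,0,0,0,0],[0,0,0,0,0],[0,0,0,0,0],[0,0,0,0,0],[0,0,0,0,0],[0,0,0,0,0],[0,0,0,0,0],[0,0,0,0,0],[0,0,0,0,0]]'
python3 - <<'E'
from h import *;state();from workcell import camera
p=np.load("p.npy");c=camera("scene");print(proj(c,c2w(p,[kick(.3,2.318,65,150)]),p[7]))
im=c["frame"][160:340,160:400]
cv2.imwrite("pics/kick1.png",cv2.resize(im,None,fx=3,fy=3,interpolation=cv2.INTER_CUBIC)[...,::-1])
E
```

```text
time: 10.6
tcp_pos: [0.5502, 0.0152, 0.2893]
ee_rot: [0.388, -3.117, 0.001]
wrist_force: [0.1, 0.4, -0.5]
gripper_width: 0.0001
grip_force: 0.0
t 10.6 tip [ 65.  142.3 281.3] yawerr -0.004 tilt -1.0 F [ 0.2  0.4 -0.5] q [-0.63  0.27  0.64  1.74 -0.17  1.19  1.88]
time: 12.1
tcp_pos: [0.5231, 0.1234, 0.3293]
ee_rot: [0.391, -3.117, -0.0]
wrist_force: [0.5, -0.4, 0.2]
gripper_width: -0.0001
grip_force: 0.0
t 12.1 tip [ 65.7 253.9 321.3] yawerr -0.002 tilt -1.0 F [ 0.3 -0.5  0.2] q [-0.81  0.2   0.59  1.71 -0.12  1.26  1.63]
[[251.02168528 271.33584697]]
```

View pics/kick1.png

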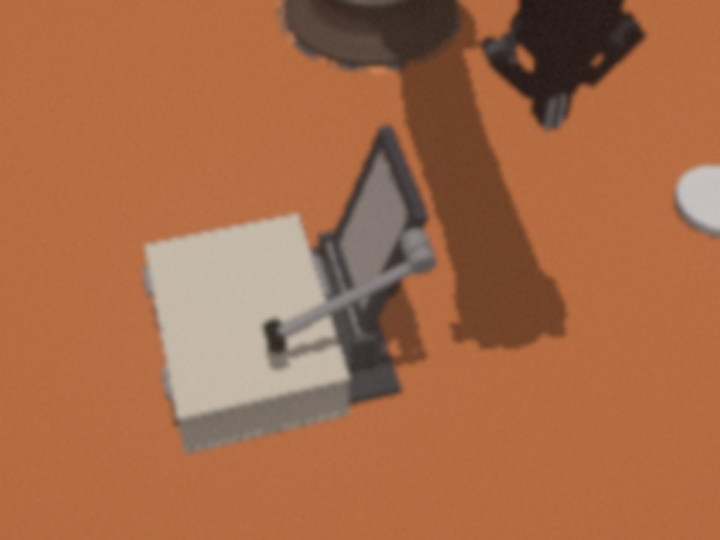

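The kickstand foot is at (252,272) full-frame, against (251,271) predicted for its lower stop, so it is down. Next is the frame.

```bash
python3 -m handwheel '[[29,0,0,0,0],[29,0,0,0,0],[28,0,0,0,0],[0,0,36,0,0],[0,0,36,0,0],[0,0,37,0,0],[0,0,37,0,0],[0,-15,0,0,0],[0,-15,0,0,0],[0,-15,0,0,0],[0,-10,0,0,0],[0,-10,0,0,0],[0,-10,0,0,0],[0,-10,0,0,0],[0,-10,0,0,0],[0,-10,0,0,0],[0,-5,0,0,0],[0,-5,0,0,0],[0,0,0,0,0]]'
python3 -c "from h import *;state()"
```

```text
time: 14.05
tcp_pos: [0.4682, -0.01, 0.1832]
ee_rot: [-0.389, 3.117, -0.0]
wrist_force: [0.7, 2.7, 0.5]
gripper_width: 0.0001
grip_force: 1.0
t 14.05 tip [-20.6 138.4 175.2] yawerr -0.003 tilt -1.0 F [1.4 2.5 0.5] q [-0.63  0.23  0.64  2.06 -0.17  0.9   1.93]
```

Contact is at 2.5 N, as expected for the frame's weight. I'll creep on to the stop.

```bash
python3 -m handwheel '[[0,-2,0,0,0],[0,-2,0,0,0],[0,-1,0,0,0],[0,0,0,0,0],[0,0,0,0,0]]'
python3 -c "from h import *;state()"
python3 -m handwheel '[[0,-2,0,0,0],[0,0,0,0,0],[0,0,0,0,0]]'
python3 -c "from h import *;state()"
```

```text
time: 14.55
tcp_pos: [0.4693, -0.0141, 0.1833]
ee_rot: [0.391, -3.117, -0.0]
wrist_force: [-1.1, 2.0, 0.9]
gripper_width: 0.0001
grip_force: 1.1
t 14.55 tip [-20.6 134.1 175.3] yawerr -0.002 tilt -1.0 F [-0.6  2.2  0.9] q [-0.62  0.23  0.64  2.06 -0.18  0.9   1.94]
time: 14.85
tcp_pos: [0.4698, -0.0162, 0.1833]
ee_rot: [0.39, -3.117, -0.0]
wrist_force: [-0.0, 2.8, 0.9]
gripper_width: 0.0002
grip_force: 1.1
t 14.85 tip [-20.6 132.  175.3] yawerr -0.002 tilt -1.0 F [0.7 2.7 0.9] q [-0.61  0.23  0.64  2.06 -0.18  0.9   1.94]
```

```bash
python3 -m handwheel '[[0,-1,0,0,0],[0,-1,0,0,0],[0,0,0,0,0],[0,0,0,0,0]]'
python3 -c "from h import *;state()"
python3 -m handwheel '[[0,-1,0,0,0],[0,-1,0,0,0],[0,0,0,0,0],[0,0,0,0,0]]'
python3 - <<'E'
from h import *;state();from workcell import camera
p=np.load("p.npy");c=camera("scene");print(proj(c,c2w(p,[kick(0,2.318,65,150),frpt(0,65,0,150),frpt(0,39,-7,180),frpt(0,-79,-7,180)]),p[7]))
im=c["frame"][160:340,160:400]
cv2.imwrite("pics/fr1.png",cv2.resize(im,None,fx=3,fy=3,interpolation=cv2.INTER_CUBIC)[...,::-1])
E
```

```text
time: 15.25
tcp_pos: [0.4701, -0.0172, 0.1833]
ee_rot: [0.391, -3.117, -0.002]
wrist_force: [-1.9, 6.6, 4.0]
gripper_width: -0.0003
grip_force: 3.0
t 15.25 tip [-20.6 130.9 175.3] yawerr -0.002 tilt -1.0 F [-0.2  6.8  4. ] q [-0.61  0.23  0.64  2.06 -0.18  0.9   1.95]
time: 15.65
tcp_pos: [0.4703, -0.0179, 0.1833]
ee_rot: [0.393, -3.116, -0.004]
wrist_force: [-2.2, 9.6, 5.3]
gripper_width: -0.0002
grip_force: 5.2
t 15.65 tip [-20.6 130.1 175.3] yawerr -0.001 tilt -1.0 F [0.3 9.8 5.3] q [-0.61  0.23  0.64  2.06 -0.18  0.91  1.96]
[[244.77210346 279.02305215]
 [283.71905094 248.31033409]
 [278.55941784 234.14762381]
 [267.23018943 202.53570874]]
```

View pics/fr1.png

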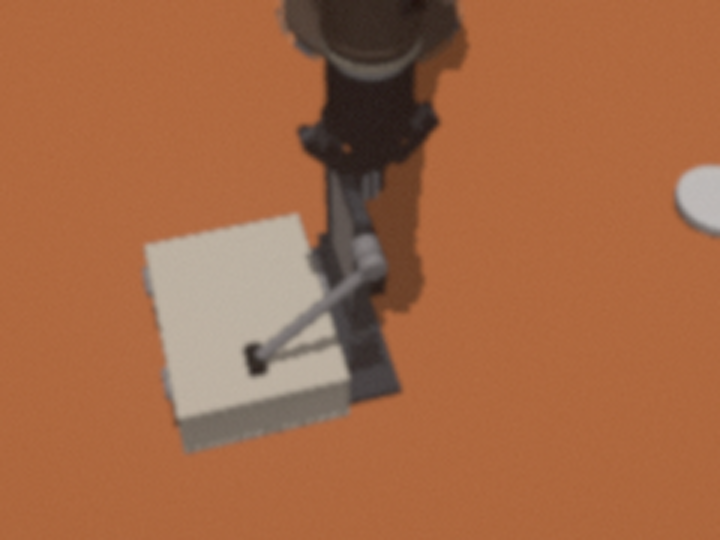

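The foot is on the lid at (245,280), against (244.8,279) predicted for upright. The push rose to 9.8 N against the stop, with the fingers on the frame's outer face and well clear of the kickstand. I'm handing the job in.

```bash
python3 -m handwheel '[[0,0,0,0,0],[0,0,0,0,0],[0,0,0,0,0]]'; python3 -c "from workcell import finish_job;print(finish_job())"
```

```text
time: 16.0
tcp_pos: [0.4702, -0.0179, 0.1833]
ee_rot: [0.393, -3.116, -0.004]
wrist_force: [-3.8, 10.0, 5.8]
gripper_width: -0.0001
grip_force: 5.2
the job is handed in; nothing more can be done
None
```

I handed the job in at 16 s with the lid closed, the kickstand down on it, and the frame held upright at its stop by the fingers with about 10 N; the arm stayed clear of the jar, dish and slide pack, and no verdict came back.

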